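# Set the spot welder's electrode-force ratchet to the pinned tooth

### The arm

A 6-joint arm with a two-finger parallel gripper is mounted at the origin on the work surface. World frame = base frame: x ahead of the robot, y to its left, z up, the work surface at z = 0. Lengths are in m, angles in rad, forces in N, time in s.
With the tool pointing down it reaches from about 0.3 to 0.875 m from the base axis. Payload 6.4 kg.
Tool frame: the origin (TCP) lies at the very end of the fingers, on their centre line; the grasp point (between the pads) lies 19 mm behind it; z points along the fingers, y is the direction in which the jaws open and shut (so a half turn about z gives the same grasp; the last joint's range is limited). The gripper opens to 85 mm and grips with 20 to 120 N. Pads are 22 mm wide; open, the fingers measure 114 mm over their backs; the gripper's body (76 mm by 85 mm) begins 54 mm behind the grasp point. The pads swing forward as they close: fully open they stand 13 mm farther back than shut.
Start: joints at [-1.38, 0.181, 1.607, -0, 1.354, -0.206], TCP at [0.222, -0.53, 0.231] pointing down, gripper open.
Joint ranges: [-2.99, 2.99], [-0.89, 2.07], [0.3, 2.58], [-1.14, 4.28], [0, 2.63], [-3.12, 3.12]. Speed limits (rad/s): [2.57, 2.57, 3.01, 3.14, 3.14, 3.14].

### API

Orientations are given as a unit quaternion [w, x, y, z].
In Python, from bench import telemetry, imaging, ctrl gives the robot as it stands.
- The arm moves only by the shell command python3 -m pendant 'ROWS' [OPENING]. ROWS is JSON, a list that holds one entry, the list of rows, each a list of 6 numbers: the shift along the tool's x, y, z in units of 200 mm (1.0 is 200 mm), then the turn, a rotation vector about the tool's x, y, z in units of pi rad (1.0 is pi rad). In form: [[[tx, ty, tz, rx, ry, rz], ...]]. A call has 1 to 12 rows; each row shifts and turns the pose as measured when the row begins, along the tool's axes as they then stand; what a row does not reach is not made up. A row lasts 1/8 s, in which the tool goes at most 62.5 mm and 10.7 degrees, less where a joint would pass 70% of its speed; a pose out of reach is approached as far as the arm can. A call with a number of a shift or a turn outside -1 to 1 is refused whole. A call with a gripper value outside its range is refused whole. OPENING is the closure, from 0 (fully open) to 1 (shut), set as the call begins (- or left out, the last holds). The fingers move at their own pace and stop on an object; the grip force is fixed at half the most. Time passes only in rows, so rows that do not move let the fingers close. It gives the time, the measured TCP pose, the force and the opening at its end, in the units of the state.
- telemetry.get_obs(): the state, without advancing time (a new reading comes with each control period).
- imaging.camera(name): name is "scene" or "top"; returns a dict with "pixels" (384x512x3 uint8, blue, green, red), "vfov" (degrees; the focal length in pixels is half the picture's height over the tangent of half this angle, whatever the lens; pixels are square), "cx", "cy" (the principal point, pixels), "R" (3x3) and "t" (3): a world point X has camera coordinates R X + t. Camera axes: x right, y down, z forward; pixel columns grow to the right and rows downward; lengths in m; the calibration is good to about 2 mm. A picture is of the moment at which its call begins. There is no depth.
- ctrl.hand_in(): hands the job in, once; it reports no verdict.
The state is a dict: "time_s": time; "q": joint angles; "dq": joint speeds; "joint_efforts": joint torques, N m; "eef_pos": TCP position; "eef_rot": TCP orientation; "wrist_force": force on the tool from outside, world axes, zero at the start; "torque": the same for the moment, N m; "opening": opening from 0.0 (shut) to 1.0 (fully open).
Only numpy, scipy, OpenCV 4.12 (cv2) and the standard library are available. Lean on these libraries where they do the work, as an engineer would, in place of code of your own. Each camera call takes 0.05 s, during which the arm holds its last target.

### The job

Set the bench spot welder's electrode force: press the black wing knob down so that it takes hold of the ratchet wheel, but without bottoming it, and wind clockwise until the sprung pawl catches at the tooth where the black pointer stands at the upright brass pin. Let the wheel back gently onto the pawl, without letting it spin back, then let go of the knob so that it springs up again, with the pointer left at the pin. Do not knock over or shift the three tube cages standing on and beside its base plate.

Things in the scene. Friction and masses are not known exactly. Their poses are not given: they have to be found in the camera images.
- unit: Fixed unit: bare aluminium base plate, 12 mm thick. Origin on its underside, below the ratchet's upright axis; z up; yaw varies. The plate spans x +-95 mm, y -255 to 90 mm. On it, centred 205 mm along -y, stands the welding head (grey box 100 x 85 mm, 168 mm high with cap; brass arms reach out to x = -95 mm). Two brass screw plugs (10 mm across, 3 mm high) close the pin's two other holes.
- ratchet: Dark steel ratchet wheel, 84 mm across, 18 teeth (20 degrees each), 14 to 22 mm above the bench, wound clockwise seen from above. Origin on the axis at bench level; the pointer lies at its x axis turned +110 degrees. A spring turns it back: 0.08 N m unwound, 0.028 more per tooth, riding up a tooth adds up to 0.1. It must never turn faster than 2.5 rad/s: let go off the pawl it flies back.
- pawl: Dark steel sprung pawl, 40 mm long, at the wheel's -y edge; origin on its pivot at bench level. It lets the wheel turn clockwise only, and clicks in 1 to 2 degrees past each resting place; these are 20 degrees apart and match the three pin holes within 1 degree. Winding a tooth too far cannot be undone with the knob. At the start the wheel rests on it 1 to 4 teeth before the pin.
- pointer_tip (a point): Tip of the flat black pointer on the ratchet wheel, 57 mm from the axis, 24.5 mm above the bench.
- setting_pin: Upright brass pin, 6 mm across, 20 mm tall, with a 10 mm foot, fixed in one of three holes in the base plate, 66 mm from the axis. Origin at its foot, 12 mm above the bench. The pointer passes inside it without touching; when it points at the pin, its tip is 9 mm from the pin's axis.
- knob_top (a point): Centre of the top of the black wing knob, on the axis, 72 mm above the bench when up; x along the wing: a bar 46 mm long, 14 mm thick, 26 mm tall, to be pinched across its thickness from above. Up, it spins freely. Pressing takes 5 N and 0.7 N more per mm; never more than 12.5 mm down (hard stop at 14 mm). Let go, it springs up by itself.
- stem: The knob's steel stem, going down with it; origin on the axis, at bench level when up. The knob has a 40 mm cross bar under the wing, along it. 4 mm down this meets six upright posts on the wheel, 60 degrees apart (if it lands on top of them, turn a little and press on). Held 6 to 11 mm down it drives the wheel after up to 50 degrees of free turning; turned back, it leaves the wheel on the pawl.
- cage_a: Loose tube cage: dark cylinder with two clear discs on a glass foot, 34 mm across, 62 mm tall, standing on the bench. Origin at its foot. Not to be moved (more than 20 mm).
- cage_b: A second such tube cage, standing on the bench. Not to be moved.
- cage_c: A third such tube cage, standing on the unit's base plate between ratchet and welding head. Not to be moved.

How it is judged:
By the outcome, as a careful person would: the job done as asked, in the order asked, and still so for the second after the job is handed in, with the robot touching nothing.
It also fails if it takes over 72 s, if anything falls off the work surface, if the arm or the gripper's body presses on something with over 40 N, if the wrist force passes 120 N, or if a joint passes its speed limit or range.

## Working session

There is one attempt and no reset: what is moved stays moved. The work goes in short steps, Python scripts to look and compute and a shell command to move; the robot and the scene stay as the last step left them, time stands still between calls to the robot, and variables do not carry over. Pictures are saved under pics/ and viewed, and the job is handed in when it is done.

```bash
ls; mkdir -p pics; cat > h.py <<'E'
import numpy as np, cv2
from bench import telemetry, imaging, ctrl
def cam(n,f=None):
    c=imaging.camera(n); 
    if f: cv2.imwrite('pics/'+f,c['pixels'])
    c['f']=192/np.tan(np.radians(c['vfov'])/2); c['R']=np.array(c['R']);c['t']=np.array(c['t']); return c
def ray(c,u,v,z):
    d=c['R'].T@np.array([(u-c['cx'])/c['f'],(v-c['cy'])/c['f'],1]); o=-c['R'].T@c['t']
    return o+d*(z-o[2])/d[2]
def proj(c,X):
    p=c['R']@np.array(X)+c['t']; return p[:2]/p[2]*c['f']+[c['cx'],c['cy']]
E
python3 - <<'E'
from h import *
for n in('scene','top'):
    c=cam(n,n+'0.png'); print(n,c['pixels'].shape,c['vfov'],c['cx'],c['cy'],-c['R'].T@c['t'],c['R'])
print(telemetry.get_obs())
E
```

```text
pics
scene (384, 512, 3) 43.43233449676406 255.4343957059245 188.64337445130477 [1.01454419 0.44981818 0.55350723] [[-0.57529138  0.81789468 -0.00938678]
 [ 0.52639492  0.36142357 -0.7695982 ]
 [-0.62605768 -0.44768437 -0.63845947]]
top (384, 512, 3) 43.930973086365995 251.95532913742687 193.8431718623188 [0.38384658 0.08355434 0.92690686] [[-0.02539719 -0.99966294  0.00538332]
 [-0.98608612  0.02416657 -0.16446928]
 [ 0.16428375 -0.00948548 -0.98636752]]
{'time_s': 0.1, 'q': array([-1.38032530e+00,  1.81444463e-01,  1.60788764e+00, -3.75882681e-06,
        1.35383813e+00, -2.06294363e-01]), 'dq': array([-0.00191653, -0.00139434, -0.00068764,  0.00177765, -0.00096824,
        0.00121191]), 'joint_efforts': array([-3.89962206e-04, -4.45881486e+01, -3.52241850e+01, -3.48368103e-04,
        4.10656809e-03, -1.22119138e-05]), 'eef_pos': array([ 0.22212332, -0.5298261 ,  0.23049663]), 'eef_rot': array([-7.88782974e-04,  9.80386220e-01,  1.97084340e-01,  4.40562872e-06]), 'wrist_force': array([ 0.27956327,  0.27190299, -0.78285838]), 'torque': array([-0.06963358, -0.03305968,  0.01807026]), 'opening': 0.9978446026811737}
```

View pics/scene0.png

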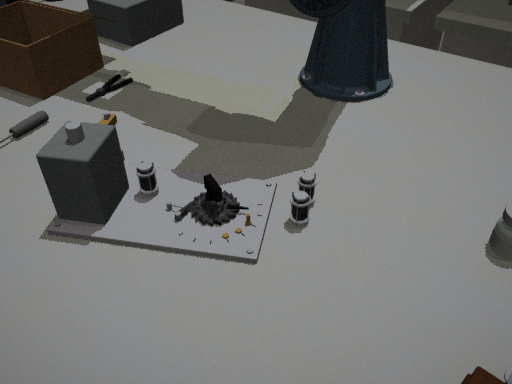

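View pics/top0.png

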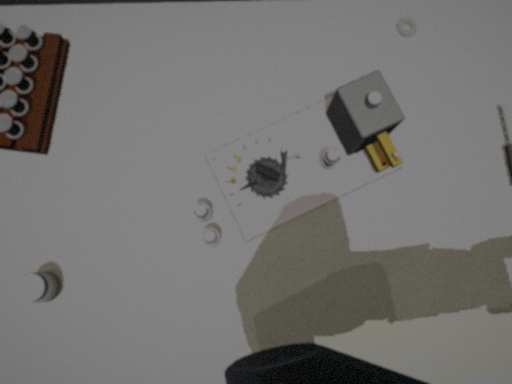

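```bash
python3 - <<'E'
import cv2
a=cv2.imread('pics/top0.png')[130:260,180:350]; cv2.imwrite('pics/topz.png',cv2.convertScaleAbs(cv2.resize(a,None,fx=4.5,fy=4.5,interpolation=cv2.INTER_CUBIC),alpha=1.5))
a=cv2.imread('pics/scene0.png')[150:265,140:320]; cv2.imwrite('pics/scz.png',cv2.convertScaleAbs(cv2.resize(a,None,fx=4.4,fy=4.4,interpolation=cv2.INTER_CUBIC),alpha=1.5))
E
```

```text
(no output)
```

View pics/topz.png

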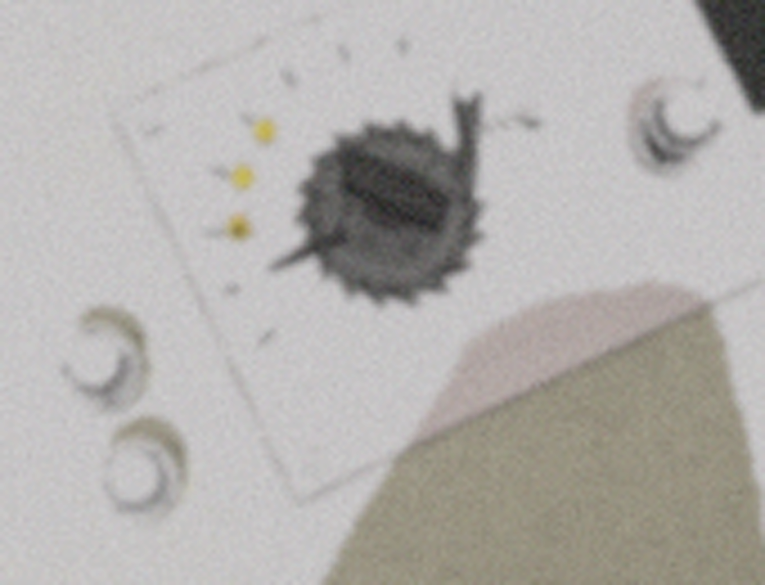

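View pics/scz.png

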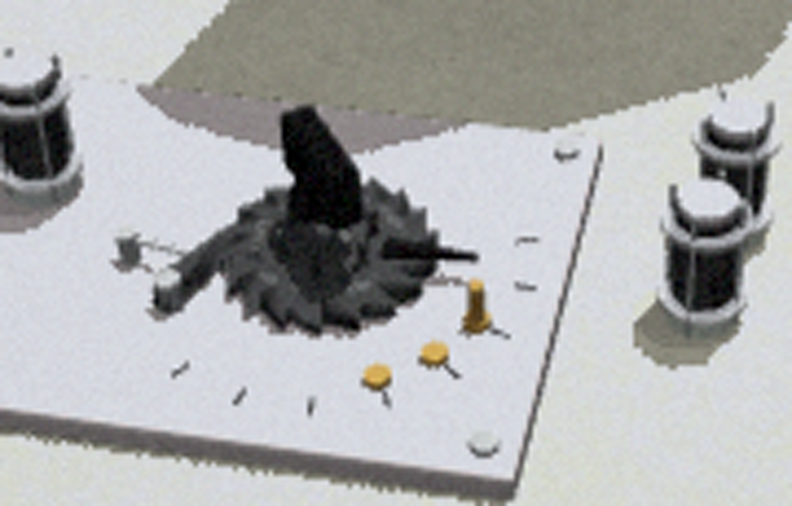

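```bash
cat >> h.py <<'E'
def comps(m,amin):
    n,l,s,ce=cv2.connectedComponentsWithStats(m.astype(np.uint8))
    return [(ce[i],s[i],np.argwhere(l==i)[:,::-1]) for i in range(1,n) if s[i][4]>=amin]
E
python3 - <<'E'
from h import *
for n in('top','scene'):
    c=cam(n); p=c['pixels'].astype(int); hsv=cv2.cvtColor(c['pixels'],cv2.COLOR_BGR2HSV)
    m=(hsv[...,1]>110)&(hsv[...,0]>10)&(hsv[...,0]<35)&(p[...,2]>70)
    for ce,s,_ in comps(m,5):
        if s[4]<60: print(n,'brass',ce,s,ray(c,*ce,.015))
    d=p.max(2)
    for th in (80,45):
        for ce,s,pts in comps(d<th,40):
            if s[4]<2500: print(n,th,ce,s,ray(c,*ce,.022 if th==80 else .072))
# corners of the plate in top zoom
c=cam('top')
for z in [(112,112),(300,500),(765,285)]: print(ray(c,z[0]/4.5+180,z[1]/4.5+130,.012))
for nm,z,h in [('knob',(397,190),.072),('ptr',(272,268),.0245),('pin',(239,228),.03),('k1',(346,168),.072),('k2',(446,212),.072),('wheelc',(392,214),.022),('tubeA',(97,350),.062),('tubeB',(141,470),.062),('tubeC',(688,110),.074)]:
    print(nm,ray(c,z[0]/4.5+180,z[1]/4.5+130,h))
E
```

```text
top brass [238.4 158.8] [238 158   2   3   5] [0.60620152 0.09965193 0.015     ]
top brass [233.5 169. ] [233 168   2   3   6] [0.58593063 0.10967026 0.015     ]
top brass [232.6 179.8] [232 179   2   3   5] [0.56442487 0.11183553 0.015     ]
top 80 [87.15825375  1.37517053] [  0   0 236   6 733] [0.9451672 0.4043967 0.022    ]
top 80 [353.54001222 130.09163103] [ 326   90   75   82 1637] [ 0.65716271 -0.12881121  0.022     ]
top 80 [368.98529412 103.10294118] [365  95  13  14  68] [ 0.71214836 -0.16300151  0.022     ]
top 80 [508.54591837 158.92346939] [504 144   8  40 196] [ 0.59151473 -0.42887593  0.022     ]
top 80 [266.92577148 176.12593828] [ 244  153   42   44 1199] [0.56867775 0.04493998 0.022     ]
top 80 [ 51.32478632 282.88034188] [ 37 271  25  28 351] [0.37546112 0.45314121 0.022     ]
top 45 [48.73863636  1.15625   ] [  0   0 115   4 352] [0.91626626 0.46134112 0.072     ]
top 45 [ 5.64166667 36.44166667] [  0  29  13  15 120] [0.84430152 0.54062456 0.072     ]
top 45 [31.76146789 40.08256881] [ 23  33  15  14 109] [0.83566433 0.49021096 0.072     ]
top 45 [30.1937799 67
[... 3873 characters left out ...]
16 181] [0.55062032 0.19738903 0.072     ]
scene 45 [505.29268293 216.41463415] [503 211   7  12  41] [0.38862223 0.44774964 0.072     ]
scene 45 [468.7254902  377.43137255] [462 368  16  16  51] [0.67052698 0.4782411  0.072     ]
[0.6164506  0.16567441 0.012     ]
[0.44466091 0.08722216 0.012     ]
[ 0.53254974 -0.11650084  0.012     ]
knob [0.56571122 0.04447158 0.072     ]
ptr [0.54305173 0.09680997 0.0245    ]
pin [0.55973689 0.11042192 0.03      ]
k1 [0.57539077 0.065014   0.072     ]
k2 [0.55608228 0.02480883 0.072     ]
wheelc [0.56584308 0.04466715 0.022     ]
tubeA [0.50429068 0.16819929 0.062     ]
tubeB [0.45500949 0.15085552 0.062     ]
tubeC [ 0.59585988 -0.07568263  0.074     ]
```

```bash
python3 -m pendant '[[[0.2,-0.147,0,0,0,0],[0.2,-0.147,0,0,0,0],[0.2,-0.147,0,0,0,0],[0.2,-0.147,0,0,0,0],[0.2,-0.147,0,0,0,0],[0.2,-0.147,0,0,0,0],[0.2,-0.147,0,0,0,0],[0.2,-0.147,0,0,0,0],[0.2,-0.147,0,0,0,0],[0.2,-0.147,0,0,0,0],[0.2,-0.147,0,0,0,0],[0,0,0,0,0,0]]]' 0
```

```text
time_s: 1.75
eef_pos: [0.5114, -0.0479, 0.2312]
eef_rot: [0.001, 0.981, 0.196, 0.001]
wrist_force: [0.9, -0.7, 0.7]
opening: 1.001
```

```bash
cat >> h.py <<'E'
from scipy.spatial.transform import Rotation as Ro
def go(x,y,z,yaw):
    "tool-frame shift (units) and rotvec (units) to target, y axis yaw in deg"
    o=telemetry.get_obs(); q=o['eef_rot']; R=Ro.from_quat([q[1],q[2],q[3],q[0]])
    a=np.radians(yaw); ya=np.array([np.cos(a),np.sin(a),0]); za=np.array([0,0,-1.]); T=Ro.from_matrix(np.column_stack([np.cross(ya,za),ya,za]))
    d=R.inv().apply(np.array([x,y,z])-o['eef_pos'])/.2; r=(R.inv()*T).as_rotvec()/np.pi
    Y=R.as_matrix()[:,1]
    print('t',np.round(o['time_s'],2),'pos',o['eef_pos'].round(4),'yawY',np.degrees(np.arctan2(Y[1],Y[0])).round(2),'q6',o['q'][5].round(3),'F',o['wrist_force'].round(2),'M',o['torque'].round(2),'op',round(o['opening'],3)); print('shift',d.round(4),'rot',r.round(4))
E
python3 -c "
from h import *
go(.566,.0445,.12,-25.6)"
```

```text
t 1.75 pos [ 0.5114 -0.0479  0.2312] yawY -67.44 q6 0.852 F [ 0.9  -0.68  0.69] M [-0.03 -0.01  0.01] op 1.001
shift [ 0.4276 -0.3228  0.5565] rot [ 0.0009 -0.0006 -0.2324]
```

```bash
python3 -m pendant '[[[0.214,-0.161,0,0,0,0],[0.214,-0.161,0,0,0,0],[0,0,0.1,0,0,-0.058],[0,0,0.1,0,0,-0.058],[0,0,0.1,0,0,-0.058],[0,0,0.1,0,0,-0.058],[0,0,0,0,0,0]]]' 0
python3 -c "
from h import *
go(.566,.0445,.12,-25.6); cam('top','t1.png'); cam('scene','s1.png')
a=cv2.imread('pics/t1.png')[120:250,180:350];b=cv2.imread('pics/s1.png')[110:265,140:320]
cv2.imwrite('pics/z1.png',cv2.convertScaleAbs(np.hstack([cv2.resize(a,(400,306),interpolation=2),cv2.resize(b,(400,344),interpolation=2)[38:]]),alpha=1.5))"
```

```text
time_s: 2.62
eef_pos: [0.5667, 0.0413, 0.1489]
eef_rot: [0.002, 0.843, 0.538, -0.0]
wrist_force: [0.5, 0.8, -0.1]
opening: 0.997
t 2.62 pos [0.5667 0.0413 0.1489] yawY -24.9 q6 0.302 F [ 0.45  0.78 -0.14] M [ 0.03 -0.01 -0.04] op 0.997
shift [ 0.0135 -0.0107  0.1442] rot [0.0012 0.0009 0.0039]
```

View pics/z1.png

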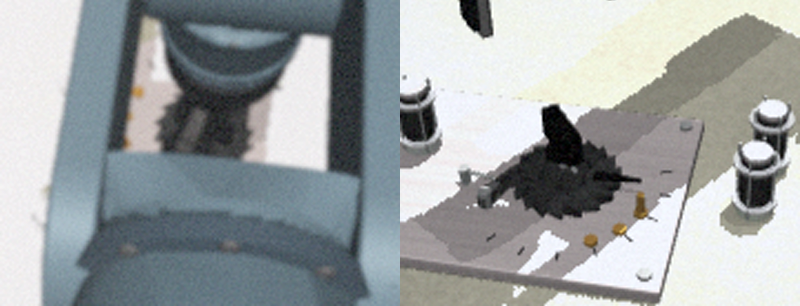

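```bash
python3 -m pendant '[[[0.0135,-0.0107,0.12,0,0,0.004],[0,0,0.12,0,0,0],[0,0,0.1,0,0,0],[0,0,0.08,0,0,0],[0,0,0.04,0,0,0],[0,0,0,0,0,0]]]' 0
python3 -c "
from h import *
go(.566,.0445,.05,-25.6); cam('scene','s2.png')
b=cv2.imread('pics/s2.png')[90:265,130:330]
cv2.imwrite('pics/z2.png',cv2.convertScaleAbs(cv2.resize(b,(680,595),interpolation=2),alpha=1.6))"
```

```text
time_s: 3.48
eef_pos: [0.5745, 0.0419, 0.0643]
eef_rot: [0.008, 0.851, 0.525, 0.007]
wrist_force: [-0.2, 0.8, 0.2]
opening: 1.001
t 3.48 pos [0.5745 0.0419 0.0643] yawY -26.7 q6 0.338 F [-0.21  0.79  0.23] M [0.03 0.01 0.01] op 1.001
shift [-0.0075 -0.0451  0.0706] rot [ 0.0065 -0.0009 -0.0061]
```

View pics/z2.png

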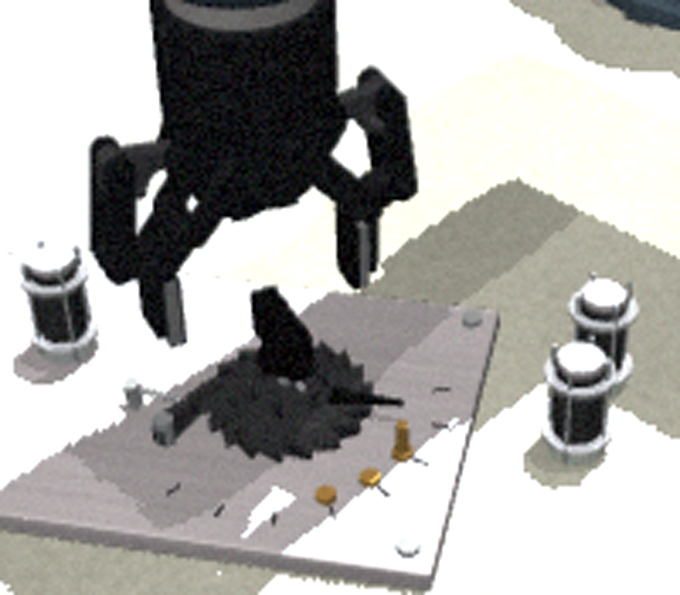

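```bash
python3 -m pendant '[[[-0.004,-0.023,0.018,0.003,0,-0.003],[-0.004,-0.023,0.018,0.003,0,-0.003],[0,0,0.018,0,0,0],[0,0,0.016,0,0,0],[0,0,0,0,0,0]]]' 0
python3 -c "
from h import *
go(.566,.0445,.05,-25.6)"
```

```text
time_s: 4.15
eef_pos: [0.5664, 0.0447, 0.0513]
eef_rot: [0.001, 0.846, 0.533, 0.003]
wrist_force: [-0.2, 0.2, 0.2]
opening: 1.001
t 4.15 pos [0.5664 0.0447 0.0513] yawY -25.55 q6 0.313 F [-0.24  0.19  0.23] M [-0.02 -0.03  0.02] op 1.001
shift [-0.0017 -0.0014  0.0063] rot [ 0.0011 -0.0012  0.0003]
```

```bash
python3 -m pendant '[[[-0.0017,-0.0014,0.004,0.001,-0.001,0],[0,0,0,0,0,0],[0,0,0,0,0,0],[0,0,0,0,0,0]]]' 0.7
python3 -c "
from h import *
go(.566,.0445,.05,-25.6)"
python3 -m pendant '[[[0,0,0,0,0,0],[0,0,0,0,0,0],[0,0,0,0,0,0],[0,0,0,0,0,0]]]' 1
python3 -c "
from h import *
go(.566,.0445,.05,-25.6); cam('scene','s3.png')
b=cv2.imread('pics/s3.png')[90:265,130:330]
cv2.imwrite('pics/z3.png',cv2.convertScaleAbs(cv2.resize(b,(680,595),interpolation=2),alpha=1.6))"
```

```text
time_s: 4.65
eef_pos: [0.5663, 0.0444, 0.0506]
eef_rot: [0.0, 0.846, 0.533, 0.0]
wrist_force: [0.5, 0.3, -1.2]
opening: 0.299
t 4.65 pos [0.5663 0.0444 0.0506] yawY -25.55 q6 0.315 F [ 0.47  0.3  -1.18] M [0.03 0.01 0.03] op 0.299
shift [-0.0003 -0.0013  0.003 ] rot [ 0.0002 -0.0002  0.0003]
time_s: 5.15
eef_pos: [0.5668, 0.0444, 0.0509]
eef_rot: [0.0, 0.846, 0.533, 0.001]
wrist_force: [-0.3, -0.1, 0.2]
opening: 0.149
t 5.15 pos [0.5668 0.0444 0.0509] yawY -25.55 q6 0.315 F [-0.33 -0.14  0.21] M [ 0.03  0.05 -0.04] op 0.149
shift [-0.001  -0.0038  0.0045] rot [ 0.0006 -0.0003  0.0003]
```

View pics/z3.png

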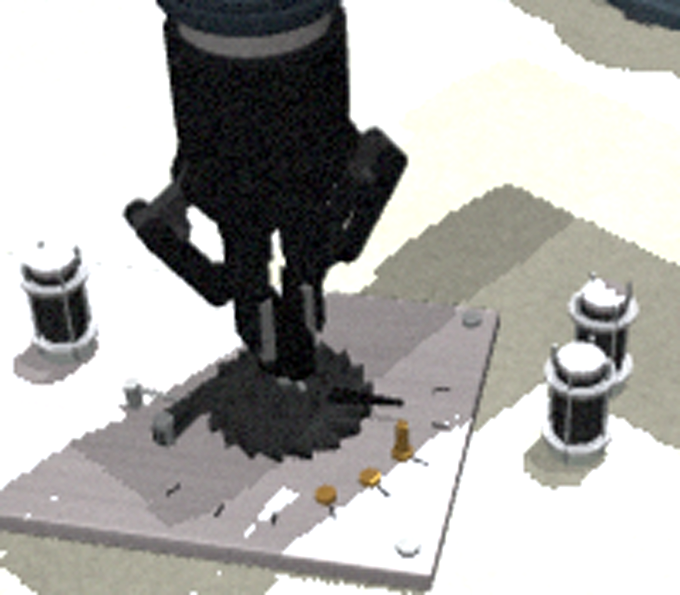

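```bash
python3 -m pendant '[[[0,0,0.005,0,0,0],[0,0,0.005,0,0,0],[0,0,0.005,0,0,0],[0,0,0,0,0,0]]]' 1
python3 -c "
from h import *
go(.5668,.0444,.0429,-25.6)"
python3 -m pendant '[[[0,0,0.005,0,0,0],[0,0,0.005,0,0,0],[0,0,0,0,0,0]]]' 1
python3 -c "
from h import *
go(.5668,.0444,.0429,-25.6)"
```

```text
time_s: 5.7
eef_pos: [0.5669, 0.0443, 0.0491]
eef_rot: [0.001, 0.846, 0.533, 0.001]
wrist_force: [-1.9, 0.5, 5.5]
opening: 0.147
t 5.7 pos [0.5669 0.0443 0.0491] yawY -25.54 q6 0.315 F [-1.87  0.48  5.52] M [ 0.02  0.5  -0.04] op 0.147
shift [ 0.0001 -0.0005  0.031 ] rot [ 0.0005 -0.0002  0.0003]
time_s: 6.08
eef_pos: [0.5669, 0.0443, 0.048]
eef_rot: [0.001, 0.846, 0.533, 0.001]
wrist_force: [-2.3, 0.9, 6.3]
opening: 0.147
t 6.08 pos [0.5669 0.0443 0.048 ] yawY -25.53 q6 0.315 F [-2.26  0.87  6.27] M [-0.01  0.55 -0.04] op 0.147
shift [ 0.0001 -0.0006  0.0257] rot [ 0.0005 -0.0001  0.0004]
```

```bash
python3 -m pendant '[[[0,0,0.006,0,0,0],[0,0,0.006,0,0,0],[0,0,0.005,0,0,0],[0,0,0,0,0,0]]]' 1
python3 -c "
from h import *
go(.5668,.0444,.0429,-25.6)"
```

```text
time_s: 6.58
eef_pos: [0.5669, 0.0444, 0.0464]
eef_rot: [0.001, 0.846, 0.534, 0.0]
wrist_force: [-2.9, -0.5, 7.0]
opening: 0.151
t 6.58 pos [0.5669 0.0444 0.0464] yawY -25.51 q6 0.315 F [-2.95 -0.53  6.99] M [ 0.02  0.59 -0.02] op 0.151
shift [-0.0001 -0.0007  0.0176] rot [ 0.0004 -0.      0.0005]
```

```bash
python3 -m pendant '[[[0,0,0.006,0,0,0],[0,0,0.006,0,0,0],[0,0,0.006,0,0,0],[0,0,0.006,0,0,0],[0,0,0,0,0,0]]]' 1
python3 -c "
from h import *
go(.5668,.0444,.0429,-25.6)"
```

```text
time_s: 7.2
eef_pos: [0.567, 0.0444, 0.0445]
eef_rot: [0.001, 0.846, 0.534, 0.0]
wrist_force: [-3.4, 0.1, 8.9]
opening: 0.149
t 7.2 pos [0.567  0.0444 0.0445] yawY -25.48 q6 0.315 F [-3.44  0.1   8.86] M [ 0.07  0.71 -0.05] op 0.149
shift [-0.0002 -0.0009  0.0082] rot [0.0003 0.0002 0.0007]
```

```bash
python3 -m pendant '[[[0,0,0.006,0,0,0],[0,0,0.006,0,0,0],[0,0,0.006,0,0,0],[0,0,0.004,0,0,0],[0,0,0,0,0,0]]]' 1
python3 -c "
from h import *
go(.5668,.0444,.0429,-25.6)"
```

```text
time_s: 7.82
eef_pos: [0.567, 0.0444, 0.0437]
eef_rot: [0.001, 0.845, 0.534, -0.0]
wrist_force: [-3.7, 0.9, 9.2]
opening: 0.149
t 7.82 pos [0.567  0.0444 0.0437] yawY -25.44 q6 0.315 F [-3.75  0.95  9.23] M [ 0.05  0.82 -0.02] op 0.149
shift [-0.0004 -0.001   0.0038] rot [0.0002 0.0004 0.0009]
```

```bash
python3 -m pendant '[[[0,0,0.006,0,0,0.015],[0,0,0.005,0,0,0.02],[0,0,0.004,0,0,0.02],[0,0,0.004,0,0,0.02]]]' 1
python3 -c "
from h import *
go(.5668,.0444,.0429,-25.6)"
```

```text
time_s: 8.32
eef_pos: [0.5668, 0.0446, 0.0428]
eef_rot: [0.0, 0.904, 0.428, -0.001]
wrist_force: [-4.3, -0.2, 8.9]
opening: 0.149
t 8.32 pos [0.5668 0.0446 0.0428] yawY -39.3 q6 0.558 F [-4.27 -0.22  8.9 ] M [ 0.15  0.8  -0.06] op 0.149
shift [-0.0006  0.0006 -0.0007] rot [-0.      0.0006 -0.0761]
```

```bash
python3 -m pendant '[[[0,0,0.004,0,0,0.02],[0,0,0.003,0,0,0.02],[0,0,0.003,0,0,0.02]]]' 1
cat >> h.py <<'E'
def look(f):
    c=cam('scene'); b=c['pixels'][160:250,160:290]
    cv2.imwrite('pics/'+f,cv2.convertScaleAbs(cv2.resize(b,(780,540),interpolation=2),alpha=2.2)); return c
E
python3 -c "
from h import *
go(.5668,.0444,.0429,-25.6);look('l1.png')"
```

```text
time_s: 8.7
eef_pos: [0.5666, 0.0448, 0.043]
eef_rot: [0.0, 0.941, 0.338, -0.001]
wrist_force: [-4.1, 0.7, 10.8]
opening: 0.149
t 8.7 pos [0.5666 0.0448 0.043 ] yawY -50.44 q6 0.753 F [-4.06  0.73 10.81] M [0.14 0.82 0.02] op 0.149
shift [-0.0005  0.0019  0.0005] rot [-0.0002  0.0007 -0.138 ]
```

View pics/l1.png

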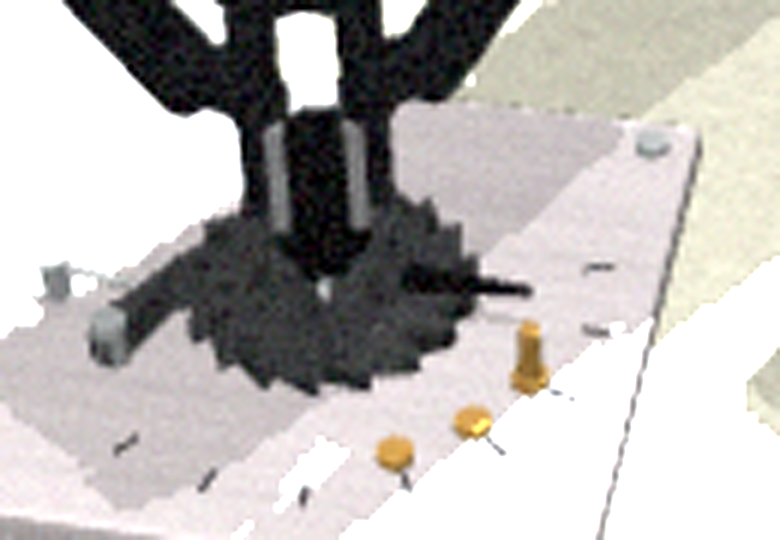

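```bash
python3 -m pendant '[[[0,0,0.004,0,0,0.02],[0,0,0.004,0,0,0.02],[0,0,0.003,0,0,0.015]]]' 1
python3 -c "
from h import *
c=cam('scene');t=ray(c,248.3,208.3,.0245)-[.5668,.0444,0];print(t,np.degrees(np.arctan2(t[1],t[0])))
for h,z in((.032,(530,325)),(.012,(528,386))):
    t=ray(c,z[0]/6+160,z[1]/6+160,h)-[.5668,.0444,0];print('pin',t,np.degrees(np.arctan2(t[1],t[0])))
go(.5668,.0444,.0429,-25.6);look('l2.png')"
```

```text
time_s: 9.12
eef_pos: [0.5665, 0.045, 0.043]
eef_rot: [0.0, 0.968, 0.253, -0.001]
wrist_force: [-3.9, 0.3, 7.9]
opening: 0.151
[-0.02310903  0.05386482  0.0245    ] 113.22025133300498
pin [-0.00514208  0.06705042  0.032     ] 94.38541232788168
pin [-0.00258193  0.06776791  0.012     ] 92.18189105565145
t 9.18 pos [0.5665 0.045  0.043 ] yawY -60.84 q6 0.935 F [-5.23 -0.36  8.5 ] M [0.07 0.75 0.24] op 0.149
shift [-0.0001  0.0034  0.0005] rot [-0.0002  0.0009 -0.1958]
```

View pics/l2.png

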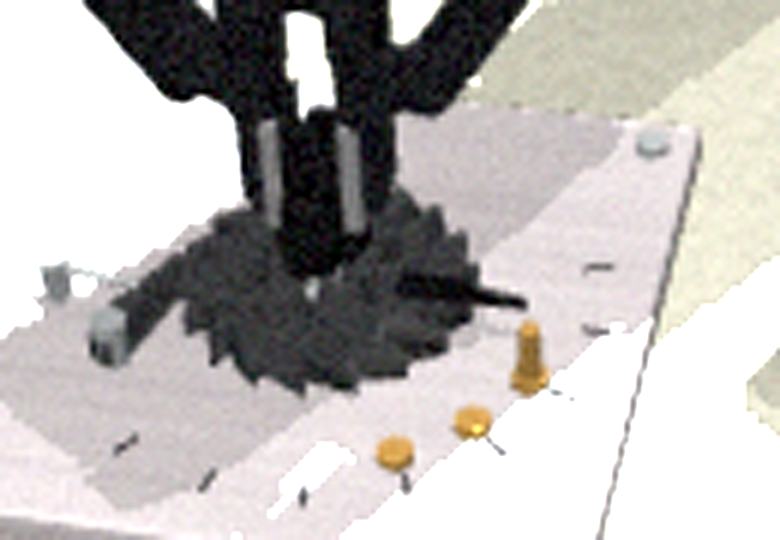

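```bash
python3 -m pendant '[[[0,0,0.004,0,0,0.018],[0,0,0.004,0,0,0.018],[0,0,0.003,0,0,0.018]]]' 1
python3 -c "
from h import *
c=look('l3.png')
t=ray(c,525/6+160,302/6+160,.0245)-[.5668,.0444,0];print('prev',t,np.degrees(np.arctan2(t[1],t[0])))
go(.5668,.0444,.0429,-25.6)"
```

```text
time_s: 9.6
eef_pos: [0.5664, 0.0452, 0.043]
eef_rot: [0.001, 0.986, 0.169, -0.002]
wrist_force: [-4.8, 1.3, 7.7]
opening: 0.147
prev [-0.01835276  0.05568389  0.0245    ] 108.24162060726239
t 9.65 pos [0.5664 0.0452 0.043 ] yawY -70.7 q6 1.108 F [-3.09 -0.43  8.21] M [0.14 0.68 0.19] op 0.145
shift [0.0004 0.0046 0.0006] rot [-1.000e-04  1.200e-03 -2.506e-01]
```

View pics/l3.png

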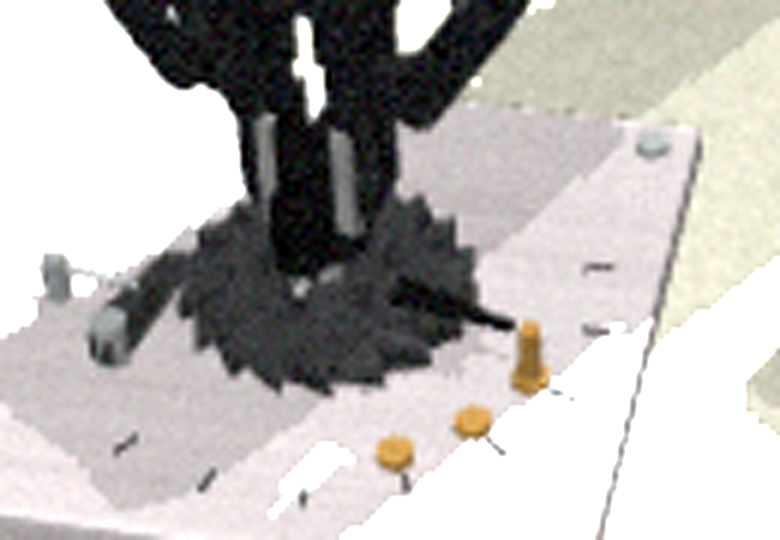

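```bash
python3 -m pendant '[[[0,0.002,0.004,0,0,0.016],[0,0,0.004,0,0,0.016],[0,0,0.004,0,0,0.014],[0,0,0.003,0,0,0.006]]]' 1
python3 -c "
from h import *
c=look('l4.png')
t=ray(c,513/6+160,326/6+160,.0245)-[.5668,.0444,0];print('prev',t,np.degrees(np.arctan2(t[1],t[0])))
go(.5668,.0444,.0429,-25.6)"
```

```text
time_s: 10.15
eef_pos: [0.5664, 0.0455, 0.043]
eef_rot: [0.001, 0.996, 0.085, -0.002]
wrist_force: [-3.6, -1.1, 7.9]
opening: 0.151
prev [-0.00873766  0.05864448  0.0245    ] 98.47437398969136
t 10.2 pos [0.5664 0.0455 0.043 ] yawY -80.24 q6 1.275 F [-4.31  0.3   8.51] M [0.11 0.63 0.23] op 0.151
shift [0.0012 0.0056 0.0005] rot [-1.000e-04  1.400e-03 -3.036e-01]
```

View pics/l4.png

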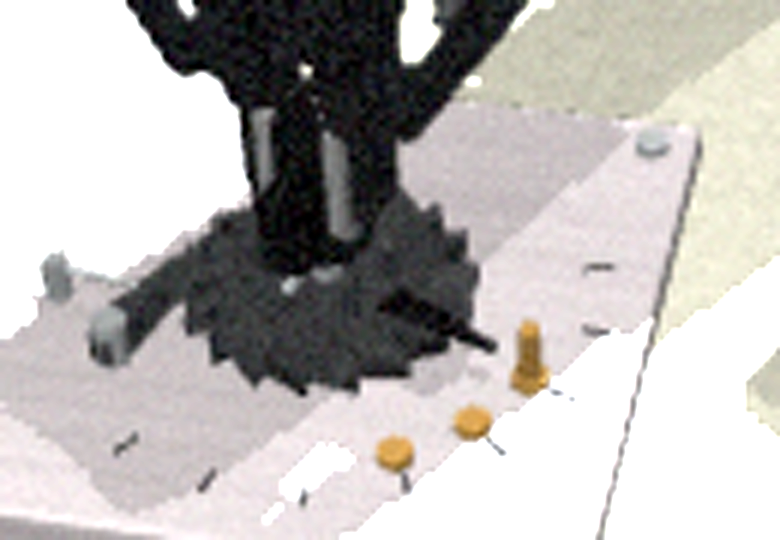

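```bash
python3 -m pendant '[[[0,0,0.004,0,0,0.008],[0,0,0.004,0,0,0.006],[0,0,0.003,0,0,0]]]' 1
python3 -c "
from h import *
c=look('l5.png')
t=ray(c,495/6+160,347/6+160,.0245)-[.5668,.0444,0];print('prev',t,np.degrees(np.arctan2(t[1],t[0])))
go(.5668,.0444,.0429,-25.6)"
python3 -m pendant '[[[0,0.001,0.003,0,0,-0.006],[0,0,0.004,0,0,-0.006],[0,0,0.003,0,0,-0.006],[0,0,0.004,0,0,-0.006],[0,0,0.003,0,0,-0.006],[0,0,0.004,0,0,-0.006]]]' 1
python3 -c "
from h import *
c=look('l6.png')
go(.5668,.0444,.0429,-25.6)"
```

```text
time_s: 10.58
eef_pos: [0.5664, 0.0455, 0.0431]
eef_rot: [0.001, 0.998, 0.064, -0.002]
wrist_force: [-3.5, 0.7, 7.9]
opening: 0.144
prev [0.00066575 0.05953949 0.0245    ] 89.35936870672364
t 10.62 pos [0.5664 0.0455 0.0431] yawY -82.71 q6 1.319 F [-3.63 -0.78  8.88] M [0.15 0.67 0.25] op 0.148
shift [0.0014 0.0058 0.0008] rot [ 0.      0.0016 -0.3173]
time_s: 11.38
eef_pos: [0.5664, 0.0454, 0.043]
eef_rot: [0.002, 0.992, 0.123, -0.002]
wrist_force: [-5.0, -0.5, 10.2]
opening: 0.152
t 11.42 pos [0.5664 0.0454 0.043 ] yawY -75.84 q6 1.2 F [-3.68 -0.55  8.83] M [0.14 0.7  0.14] op 0.151
shift [0.0007 0.0053 0.0004] rot [ 0.      0.0019 -0.2791]
```

View pics/l6.png

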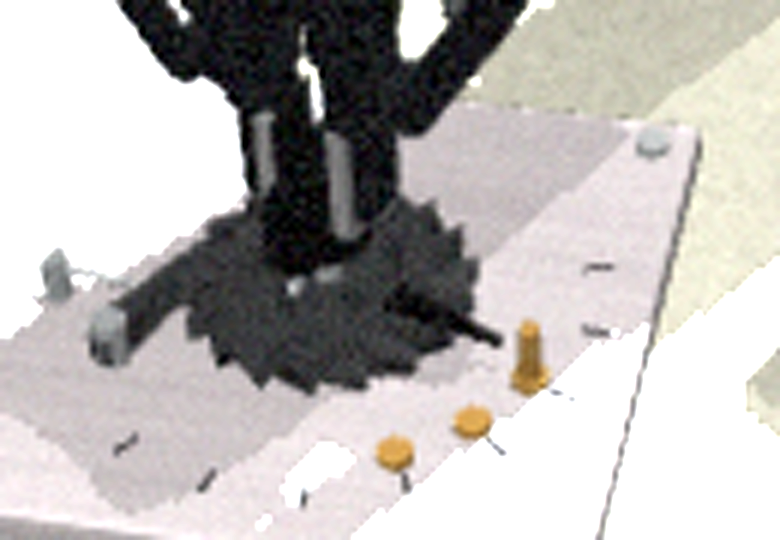

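```bash
python3 -m pendant '[[[0,0.001,0.003,0,0,-0.006],[0,0,0.004,0,0,-0.006],[0,0,0.003,0,0,-0.006],[0,0,0.003,0,0,-0.006],[0,0,0.003,0,0,-0.006],[0,0,0.003,0,0,-0.006]]]' 1
python3 -c "
from h import *
c=look('l7.png')
t=ray(c,502/6+160,340/6+160,.0245)-[.5668,.0444,0];print('prev',t,np.degrees(np.arctan2(t[1],t[0])))
go(.5668,.0444,.0429,-25.6)"
```

```text
time_s: 12.18
eef_pos: [0.5665, 0.0453, 0.0435]
eef_rot: [0.001, 0.983, 0.181, -0.003]
wrist_force: [-4.4, 0.2, 9.0]
opening: 0.148
prev [-0.00260372  0.05946343  0.0245    ] 92.50720742193568
t 12.22 pos [0.5665 0.0452 0.0435] yawY -69.06 q6 1.082 F [-3.82  0.04  9.07] M [0.11 0.69 0.06] op 0.152
shift [0.     0.0045 0.0032] rot [-1.000e-04  2.000e-03 -2.414e-01]
```

View pics/l7.png

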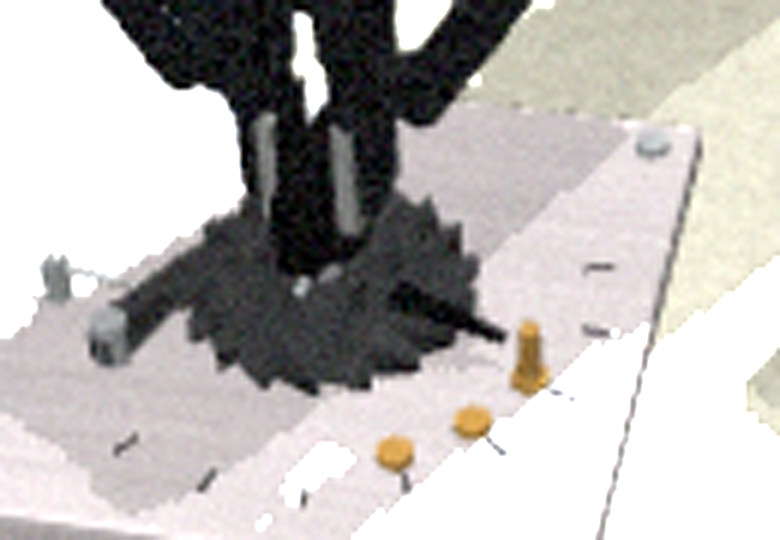

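```bash
python3 -m pendant '[[[0,0.001,0,0,0,-0.004],[0,0,-0.004,0,0,0],[0,0,-0.006,0,0,0],[0,0,-0.006,0,0,0],[0,0,-0.006,0,0,0],[0,0,-0.006,0,0,0],[0,0,-0.004,0,0,0],[0,0,0,0,0,0]]]' 1
python3 -c "
from h import *
go(.5668,.0444,.051,-25.6)"
```

```text
time_s: 13.22
eef_pos: [0.5663, 0.0452, 0.0509]
eef_rot: [0.001, 0.982, 0.188, -0.003]
wrist_force: [-0.2, 0.2, 1.8]
opening: 0.152
t 13.22 pos [0.5663 0.0452 0.0509] yawY -68.31 q6 1.068 F [-0.15  0.21  1.77] M [ 0.16 -0.17 -0.02] op 0.152
shift [ 0.0009  0.0048 -0.0006] rot [-0.0003  0.002  -0.2373]
```

```bash
python3 -m pendant '[[[0,0,0,0,0,0],[0,0,0,0,0,0],[0,0,0,0,0,0],[0,0,0,0,0,0],[0,0,0,0,0,0]]]' 0.6
python3 -m pendant '[[[0,0,-0.02,0,0,0],[0,0,-0.05,0,0,0],[0,0,-0.1,0,0,0],[0,0,-0.15,0,0,0],[0,0,-0.2,0,0,0],[0,0,-0.2,0,0,0],[0,0,0,0,0,0]]]' 0.6
python3 -c "
from h import *
go(.5668,.0444,.051,-25.6);look('l8.png');cam('scene','s8.png')"
```

```text
time_s: 13.85
eef_pos: [0.5661, 0.0453, 0.0514]
eef_rot: [0.001, 0.982, 0.188, -0.003]
wrist_force: [-0.2, -0.8, -0.2]
opening: 0.4
time_s: 14.72
eef_pos: [0.5674, 0.0458, 0.2038]
eef_rot: [0.002, 0.982, 0.188, -0.002]
wrist_force: [-0.1, -0.4, 0.4]
opening: 0.398
t 14.72 pos [0.5674 0.0458 0.2038] yawY -68.29 q6 1.068 F [-0.14 -0.4   0.37] M [-0.03  0.04 -0.  ] op 0.398
shift [-0.0019  0.0034  0.7641] rot [ 2.000e-04  1.700e-03 -2.372e-01]
```

View pics/l8.png

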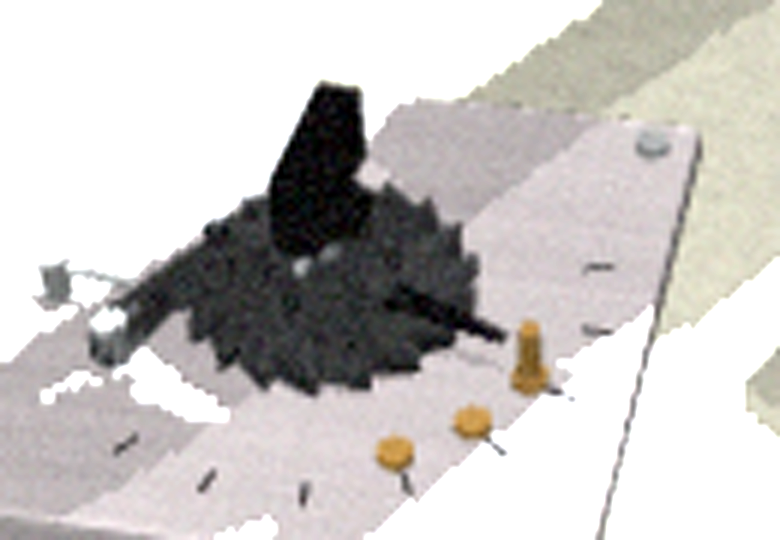

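View pics/s8.png

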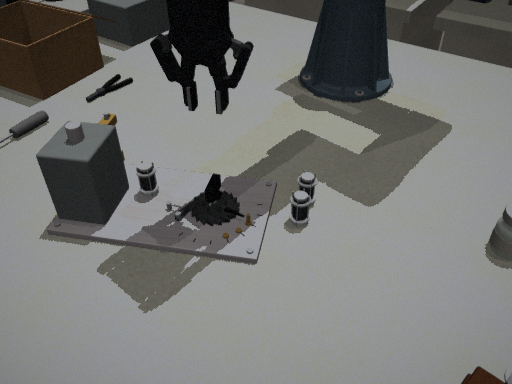

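```bash
python3 -c "
from h import *
c=cam('scene');A=np.array([.5668,.0444,0])
t=ray(c,504/6+160,338/6+160,.0245)-A;print(t,np.degrees(np.arctan2(t[1],t[0])))
p=ray(c,530/6+160,350/6+160,.0245)-A;print('pin at .0245',p,np.degrees(np.arctan2(p[1],p[0])),np.hypot(*(p-t)[:2]))
a=telemetry.get_obs();print(a['time_s'])
ctrl.hand_in()"
```

```text
[-0.0035411   0.05944163  0.0245    ] 93.40923307508051
pin at .0245 [-0.00368893  0.06792364  0.0245    ] 93.10868108921355 0.008483303470811927
14.875
the job is handed in; nothing more can be done
```

I wound the ratchet one tooth so its pointer rests at the brass pin. I then let the wheel back gently onto the pawl, let go of the knob so it sprang up, and handed the job in at 14.9 s.

- **Winding:** I pressed the knob about 8 mm and wound clockwise until the pawl caught. That took the pointer a few degrees past the pin before I let it back.
- **Pawl holding:** As I turned the knob back about 7° more, the pointer stayed put and the twist on the tool dropped from 0.25 to about 0.06 N m.
- **Pointer at the pin:** The last picture puts the pointer at 93.4° and the pin at 93.1°. The tip is 8.5 mm from the pin's axis, where 9 mm is expected.
- **Knob and cages:** The knob is up, the three cages look upright and where they were (judged by eye), and the arm is clear of everything.

No check failed. The one slip was on the first descent, when the arm drifted about 9 mm sideways; I corrected it before gripping and nothing was touched.

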